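# Set the laminator's thickness dial to the fifth click and start it

## Task

Set the laminator for thick card: with a fingertip, push the orange wing of its dial round clockwise (seen from above) until it rests in the fifth click, at the fifth round dot counted from the long white bar (the bar is zero). Only then press the green start button right down, and let it spring back. Push the wing from one side without pinching it, and leave all the loose things on and around the laminator where they are.

Things in the scene. Friction and masses are not known exactly. Their poses are not given: they have to be found in the camera images.
- laminator: White desktop laminator, fixed to the table, 150 mm deep (x) by 374 mm wide (y), flat deck 75 mm above the table. Origin: centre of its underside; x points to its back, y to its left end, z up. Dial at (0, 105) mm, start button at (0, -125) mm in its own x, y. A card sticks 55 mm out of the front slot (look only).
- dial (a joint): Dial angle in rad, growing clockwise seen from above: 0 with the wing at the long white bar, click k at 0.5236 k (30 degrees apart), stops at 0 and at click 7 (3.665). It starts at a click from 0 to 3, rarely balanced between two. A sprung detent holds it in a click with some 0.1 N m (3 N at the wing's end), lets go half-way between clicks (0.26 rad), and the dial then jumps on to the next by itself.
- dial_axis (a point): Point on the dial's vertical axis, on top of its black skirt (a disc 84 mm across), 88 mm above the table, 13 mm above the deck. Flat white marks on the deck, 54 mm from the axis: a long bar for 0, then round dots for clicks 1 to 7, going clockwise. The bar lies 105 degrees counterclockwise of the laminator's x.
- wing_tip (a point): Outer end of the orange wing at its middle plane, at the height of the skirt's top, 44 mm from the axis. The wing is an upright radial fin, 14 mm thick, reaching from 4 mm behind the axis out to 44 mm on the pointing side only, and standing 28 mm (its 6 mm thick middle rib 31 mm) above the skirt.
- wing_push_face: The flat of the wing on its counterclockwise side, the one to push so that the dial turns clockwise. Upright plate 48 by 4 by 28 mm (radial, thick, high); origin at the middle of its lower edge, 20 mm from the axis, 5 mm off the wing's middle plane, on top of the skirt; x points outward along the wing.
- wing_far_face: The same on the wing's clockwise side. More than 1.5 N of finger force on both flats at once counts as pinching.
- start (a joint): Travel of the green start button, in m: 0 up, 0.006 fully down; it counts as pressed beyond 0.0045. A spring of about 1.5 N at first and 5 N at the bottom returns it.
- start_top (a point): Centre of the top of the green start button (32 mm across, in a grey collar 48 mm across), 22 mm above the deck and 97 mm above the table when up; its collar's top is 12 mm above the deck. It goes straight down.
- tape_roll: Loose yellow ring of tape, 50 mm across, 18 mm high, lying on the laminator's deck between dial and button. Origin: centre of its underside.
- glue_stick: Loose red and white glue stick, 31 mm across, 98 mm high, standing on the table beside one end of the laminator. Origin: centre of its underside.
- paint_jar: Loose jar with a blue cap, 56 mm across, 75 mm high, standing on the table beside the other end of the laminator. Origin: centre of its underside.
- ink_pad: Loose black and red ink pad, 66 by 96 by 20 mm, lying behind the laminator. Origin: centre of its underside.
- scissor_tin: Loose blue tin, 90 mm across, 75 mm high, with scissors standing in it up to 125 mm, on the table to the left. Origin: centre of its underside.
- scissors: Loose red-handled scissors, 180 mm long, lying flat on the table to the right. Origin: at the pivot, on the underside; blades to its +x.

How it is judged (in metres and radians):
On the way, in this order (a step that is already met when the one before it is completed fails the run):
1. the dial rests in the fifth click (within 0.12 rad of it, for 0.3 s) (value of joint dial between 2.498 and 2.738 rad and value of joint start below 0.002 m), for 0.3 s.
2. the start button is pressed down with the dial in the fifth click (value of joint dial between 2.498 and 2.738 rad and value of joint start above 0.0045 m), for 0.05 s.
At the end, for the whole second after the job is handed in: The dial rests in its fifth click (2.618 rad, within 0.12 rad), the start button has sprung back up (less than 1.5 mm down), and each loose thing is within 20 mm of where it stood (value of joint dial between 2.498 and 2.738 rad and velocity of joint dial between -0.1 and 0.1 rad/s and value of joint start below 0.0015 m and distance of each of tape_roll, glue_stick, paint_jar, ink_pad, scissor_tin, scissors from where it was at the start of the episode below 0.02 m); the robot touches nothing.
It fails at once if the start button is pressed while the dial is not in the fifth click (value of joint start above 0.0045 m and not (value of joint dial between 2.498 and 2.738 rad)).
It fails at once if the wing is pinched: more than 1.5 N of finger force on both of its flats at once (contact force between the fingers and wing_push_face above 1.5 N and contact force between the fingers and wing_far_face above 1.5 N).
It fails at once if a loose thing is lifted, carried or shoved more than 20 mm (distance of any of tape_roll, glue_stick, paint_jar, ink_pad, scissor_tin, scissors from where it was at the start of the episode above 0.02 m).
It also fails if it takes over 53 s, if anything falls off the work surface, if the arm or the gripper's body presses on something with over 40 N, if the wrist force passes 120 N, or if a joint passes its speed limit or range.

## Robot

A 7-joint arm with a two-finger parallel gripper is mounted at the origin on the work surface. World frame = base frame: x ahead of the robot, y to its left, z up, the work surface at z = 0. Lengths are in mm, angles in rad, forces in N, time in s.
With the tool pointing down it reaches from about 400 to 750 mm from the base axis. Payload 19.5 kg.
Tool frame: the origin (TCP) lies on the centre line of the jaws, within the pads' length; the fingertips stand 25 mm ahead of it and the grasp point (between the pads) lies 6 mm ahead of it; z points along the fingers, y is the line along which they close (so a half turn about z gives the same grasp; the last joint's range is limited). The gripper opens to 85 mm and grips with 20 to 120 N. Pads are 22 mm wide; open, the fingers measure 114 mm over their backs; the gripper's body (76 mm by 85 mm) begins 54 mm behind the grasp point. The pads swing forward as they close: fully open they stand 13 mm farther back than shut.
Start: joints at [1.246, 0.707, -0.028, 1.485, 0.022, 0.951, -0.075], TCP at [160.445, -552.137, 256.268] pointing down, gripper open.
Joint ranges: [-2.71, 2.71], [-0.32, 2.16], [-1.57, 1.52], [0, 2.45], [-1.46, 4.6], [0, 2.02], [-2.83, 2.83]. Speed limits (rad/s): [1.89, 1.89, 2.57, 2.57, 3.01, 3.01, 3.01].

## Interface

Orientations are given as a rotation vector (axis times angle).
In Python, from bench import manip gives the robot as it stands.
- The arm moves only by the tool carry_out, never from a script. Its argument "steps" is a list of rows, each an object with "delta_pos": the shift along the world's x, y, z in m, a list of three; "rotation": the turn, a rotation vector about the world's x, y, z in degrees, a list of three; "grip": the finger opening in m, from 0 to 0.0854. In form: [{"delta_pos": [dx, dy, dz], "rotation": [wx, wy, wz], "grip": grip}, ...]. A call has 1 to 5 rows; each row shifts and turns the commanded pose from where the row before left it; what a row does not reach is not made up. A row lasts 1/12 s, in which the tool goes at most 41.7 mm and 7.16 degrees, less where a joint would pass 70% of its speed; a pose out of reach is approached as far as the arm can. A call is refused whole if a number of a shift passes 0.0417 or a number of a turn 7.16, either way. A call with a gripper value outside its range is refused whole. The fingers move at their own pace and stop on an object; the grip force is fixed at half the most. Time passes only in rows, so rows that do not move let the fingers close. It gives the time, the measured TCP pose, the force, the opening and the grip force at its end, in the units of the state.
- manip.observe(): the state, without advancing time (a new reading comes with each control period).
- manip.get_image(name): name is "scene" or "top" or "wrist"; returns a dict with "color" (384x512x3 uint8, red, green, blue), "fx", "fy", "cx", "cy" (pixels), "eye" and "orientation" of the camera in the world; the wrist camera has in their place "tool_from_camera" (4x4, takes a point from camera to tool coordinates, whose origin is the TCP and whose axes are the flange's). Camera axes: x right, y down, z forward; pixel columns grow to the right and rows downward; lengths in mm; the calibration is good to about 2 mm. A picture is of the moment at which its call begins: read the wrist's pose just before it. There is no depth.
- manip.sign_off(): hands the job in; it is judged then, once.
Trained networks look in the newest picture that a camera, given by its name, has taken for a name from the list of things; names that differ only in an ending like _2 or _b are one class to them, and where a whole thing is asked for, a point or a joint stands for the part that bears it (a point fixed in the world has none). Each returns a list of dicts, best first, with "conf" (0 to 1); they miss things now and then, are a little off and sometimes report something else, mostly with a low value. They report only what shows in the picture. A call takes as long as a camera call.
- manip.trace(camera, query): "region" (384x512 bool, what is visible of it).
- manip.tip_of(camera, query): "xyz" ([x, y, z] in mm, in world coordinates, good to about 4 mm: a listed point, or the origin of a listed thing).
The state is a dict: "time_s": time; "joints": joint angles; "joint_velocities": joint speeds; "tau": joint torques, N m; "tcp_pos": TCP position; "tcp_rot": TCP orientation; "wrist_force": force on the tool from outside, world axes, zero at the start; "ft_torque": the same for the moment, N m; "grip_width": finger opening in mm; "grip_force": force on a finger pad.
Only numpy, scipy, OpenCV 4.12 (cv2) and the standard library are available. Lean on these libraries where they do the work, as an engineer would, in place of code of your own. Each camera call takes 0.05 s, during which the arm holds its last target. There are 200 camera calls.

## Working session

There is one attempt and no reset: what is moved stays moved. The work goes in short steps, Python scripts to look and compute and a tool call to move; the robot and the scene stay as the last step left them, time stands still between calls to the robot, and variables do not carry over. Pictures are saved under pics/ and viewed, at most 10 in all, crops included, and the job is handed in when it is done.

Besides the shell and the picture viewer there is one more tool, called after "Request:" by a JSON object that holds its "fn" and its "kwargs". carry_out: Moves the arm, as the interface text tells. Its arguments: {"type":"object","properties":{"steps":{"type":"array"}},"required":["steps"]}

```bash
mkdir -p pics
python3 - <<'E'
from bench import manip
import cv2,numpy as np
s=manip.observe();print({k:np.round(s[k],3).tolist() for k in('time_s','tcp_pos','tcp_rot','grip_width')})
for c in('top','scene'):
    im=manip.get_image(c);cv2.imwrite(f'pics/{c}0.png',im['color'][:,:,::-1])
    print(c,im['fx'],im['cx'],im['cy'],np.round(im['eye'],1),np.round(im['orientation'],4).tolist())
    for q in('laminator','dial_axis','wing_tip','start_top','tape_roll','glue_stick','paint_jar','scissor_tin','ink_pad','scissors'):
        print(q,[(np.round(r['xyz']).tolist(),round(r['conf'],2)) for r in manip.tip_of(c,q)[:2]])
print(manip.observe()['time_s'])
E
```

```text
{'time_s': 0.0, 'tcp_pos': [160.375, -551.938, 255.819], 'tcp_rot': [-3.109, -0.443, 0.0], 'grip_width': 85.397}
top 466.6078318980287 256.66061624102787 191.64549021792385 [ 395.2   -9.9 1562. ] [-2.1278, 2.172, -0.1665]
laminator [([605.0, -82.0, 1.0], 0.87)]
dial_axis [([576.0, 23.0, 88.0], 0.78)]
wing_tip [([612.0, 46.0, 90.0], 0.61)]
start_top [([624.0, -201.0, 95.0], 0.6)]
tape_roll [([576.0, -89.0, 72.0], 0.65)]
glue_stick [([531.0, 166.0, -1.0], 0.68), ([460.0, 466.0, -1.0], 0.58)]
paint_jar [([672.0, -325.0, -1.0], 0.56)]
scissor_tin [([460.0, 468.0, -3.0], 0.59), ([627.0, -201.0, 99.0], 0.24)]
ink_pad [([737.0, -67.0, 2.0], 0.61)]
scissors [([559.0, -472.0, -1.0], 0.62)]
scene 416.86501375248343 259.5095479615665 193.35900777081523 [1143.2  328.6 1065.2] [-1.267, -2.4666, 0.735]
laminator [([598.0, -73.0, 2.0], 0.63)]
dial_axis [([577.0, 22.0, 86.0], 0.95), ([592.0, 39.0, 89.0], 0.31)]
wing_tip [([618.0, 45.0, 88.0], 0.73)]
start_top [([739.0, -68.0, 1.0], 0.67)]
tape_roll [([574.0, -93.0, 73.0], 0.64)]
glue_stick [([528.0, 167.0, -2.0], 0.84)]
paint_jar [([671.0, -323.0, -5.0], 0.93)]
scissor_tin [([457.0, 462.0, 3.0], 0.63)]
ink_pad [([740.0, -67.0, 1.0], 0.83)]
scissors [([556.0, -473.0, 1.0], 0.72)]
1.1
```

Run:
```python
import cv2
im=cv2.imread('pics/top0.png');c=im[90:300,150:360] if 0 else im
import numpy as np
a=cv2.resize(im[90:190,200:350],None,fx=5,fy=5,interpolation=cv2.INTER_CUBIC);cv2.imwrite('pics/top0c.png',a)
```

```text
(no output)
```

View pics/top0.png

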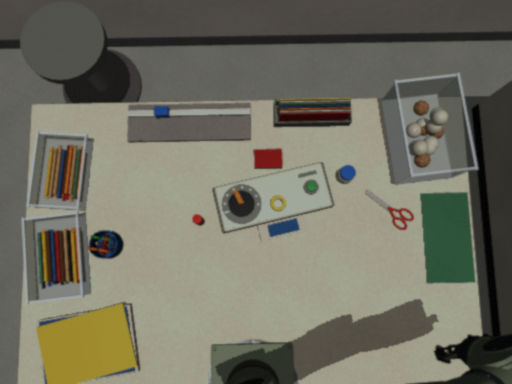

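View pics/top0c.png

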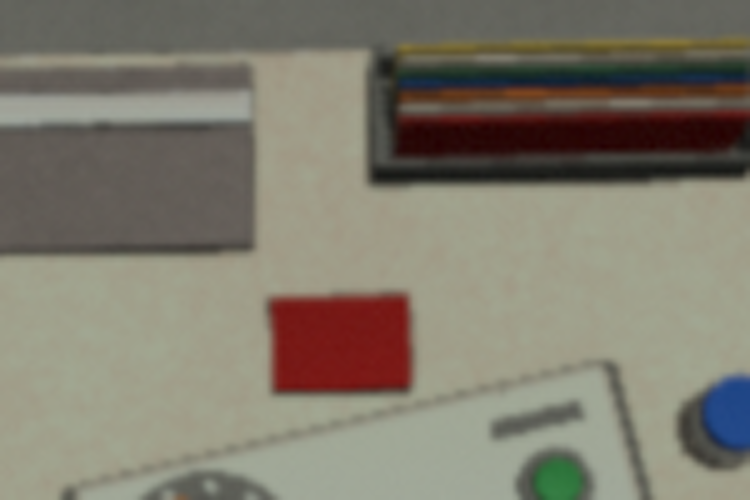

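Request:
{"fn": "carry_out", "kwargs": {"steps": [{"delta_pos": [0.02, 0.0286, 0.003], "rotation": [0, 0, 0], "grip": 0}, {"delta_pos": [0.02, 0.0286, 0.003], "rotation": [0, 0, 0], "grip": 0}, {"delta_pos": [0.02, 0.0286, 0.003], "rotation": [0, 0, 0], "grip": 0}, {"delta_pos": [0.02, 0.0286, 0.003], "rotation": [0, 0, 0], "grip": 0}, {"delta_pos": [0.02, 0.0286, 0.003], "rotation": [0, 0, 0], "grip": 0}]}}

```text
time_s: 1.52
tcp_pos: [261.1, -407.7, 271.5]
tcp_rot: [3.11, 0.442, 0.0]
wrist_force: [0.6, 0.3, -0.2]
grip_width: 25.7
grip_force: 0.0
```

Request:
{"fn": "carry_out", "kwargs": {"steps": [{"delta_pos": [0.02, 0.0286, 0.003], "rotation": [0, 0, 0], "grip": 0}, {"delta_pos": [0.02, 0.0286, 0.003], "rotation": [0, 0, 0], "grip": 0}, {"delta_pos": [0.02, 0.0286, 0.003], "rotation": [0, 0, 0], "grip": 0}, {"delta_pos": [0.02, 0.0286, 0.003], "rotation": [0, 0, 0], "grip": 0}, {"delta_pos": [0.02, 0.0286, 0.003], "rotation": [0, 0, 0], "grip": 0}]}}

```text
time_s: 1.93
tcp_pos: [361.1, -264.6, 286.6]
tcp_rot: [3.11, 0.442, 0.0]
wrist_force: [0.2, -1.4, 0.3]
grip_width: -0.2
grip_force: 0.0
```

Request:
{"fn": "carry_out", "kwargs": {"steps": [{"delta_pos": [0.02, 0.0286, 0.003], "rotation": [0, 0, 0], "grip": 0}, {"delta_pos": [0.02, 0.0286, 0.003], "rotation": [0, 0, 0], "grip": 0}, {"delta_pos": [0.02, 0.0286, 0.003], "rotation": [0, 0, 0], "grip": 0}, {"delta_pos": [0.02, 0.0286, 0.003], "rotation": [0, 0, 0], "grip": 0}, {"delta_pos": [0.02, 0.0286, 0.003], "rotation": [0, 0, 0], "grip": 0}]}}

```text
time_s: 2.35
tcp_pos: [461.2, -121.5, 301.6]
tcp_rot: [3.11, 0.443, 0.0]
wrist_force: [0.4, -1.3, -0.2]
grip_width: -0.1
grip_force: 0.0
```

Request:
{"fn": "carry_out", "kwargs": {"steps": [{"delta_pos": [0.02, 0.0286, 0.003], "rotation": [0, 0, 0], "grip": 0}, {"delta_pos": [0.02, 0.0286, 0.003], "rotation": [0, 0, 0], "grip": 0}, {"delta_pos": [0.02, 0.0286, 0.003], "rotation": [0, 0, 0], "grip": 0}, {"delta_pos": [0.02, 0.0286, 0.003], "rotation": [0, 0, 0], "grip": 0}, {"delta_pos": [0.0, 0.0, 0.0], "rotation": [0, 0, 0], "grip": 0}]}}

```text
time_s: 2.77
tcp_pos: [542.8, -2.6, 313.1]
tcp_rot: [-3.106, -0.453, -0.002]
wrist_force: [-0.4, 1.6, -0.3]
grip_width: 0.1
grip_force: 0.0
```

```bash
cat > h.py <<'E'
from bench import manip
import cv2,numpy as np
from scipy.spatial.transform import Rotation as R
def wrist():
    s=manip.observe();im=manip.get_image('wrist')
    T=np.eye(4);T[:3,:3]=R.from_rotvec(s['tcp_rot']).as_matrix();T[:3,3]=s['tcp_pos']
    return im,T@np.array(im['tool_from_camera'])
def fixed(c):
    im=manip.get_image(c);T=np.eye(4);T[:3,:3]=R.from_rotvec(im['orientation']).as_matrix();T[:3,3]=im['eye'];return im,T
def rect(im,T,z,c,half,sc):
    "top view, up=+x, left=+y, plane at z, centre c"
    n=int(2*half*sc);j,i=np.meshgrid(np.arange(n),np.arange(n))
    P=np.stack([c[0]+half-i/sc,c[1]+half-j/sc,np.full(i.shape,float(z))],-1)
    q=(P-T[:3,3])@T[:3,:3]
    u=(q[...,0]/q[...,2]*im['fx']+im['cx']).astype(np.float32);v=(q[...,1]/q[...,2]*im['fy']+im['cy']).astype(np.float32)
    return cv2.remap(im['color'][:,:,::-1].copy(),u,v,cv2.INTER_LINEAR)
E
python3 - <<'E'
from h import *
im,T=wrist();cv2.imwrite('pics/w1.png',im['color'][:,:,::-1])
print(T[:3,3],T[:3,2])
for q in('dial_axis','wing_tip','start_top','tape_roll'):
    print(q,[(np.round(r['xyz'],1).tolist(),round(r['conf'],2)) for r in manip.tip_of('wrist',q)[:2]])
a=rect(im,T,75,(576,23),75,4);b=rect(*fixed('top'),75,(576,23),75,4)[:,300:] if 0 else None
cv2.imwrite('pics/w1r.png',a)
E
```

```text
[606.96677886  15.31957031 429.22307175] [-0.2520674  -0.07275668 -0.96497072]
dial_axis [([576.1, 25.1, 85.8], 0.73), ([617.7, 44.6, 88.9], 0.48)]
wing_tip [([617.6, 42.1, 88.3], 0.7)]
start_top [([625.2, -203.3, 95.3], 0.92)]
tape_roll []
```

View pics/w1.png

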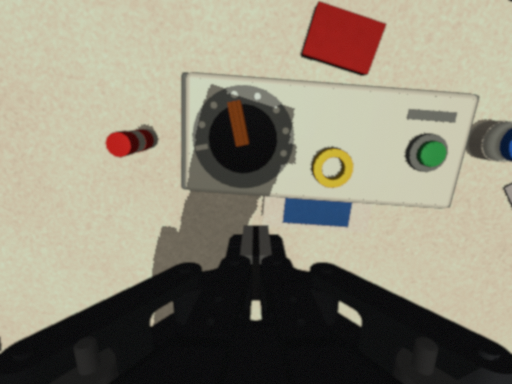

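View pics/w1r.png

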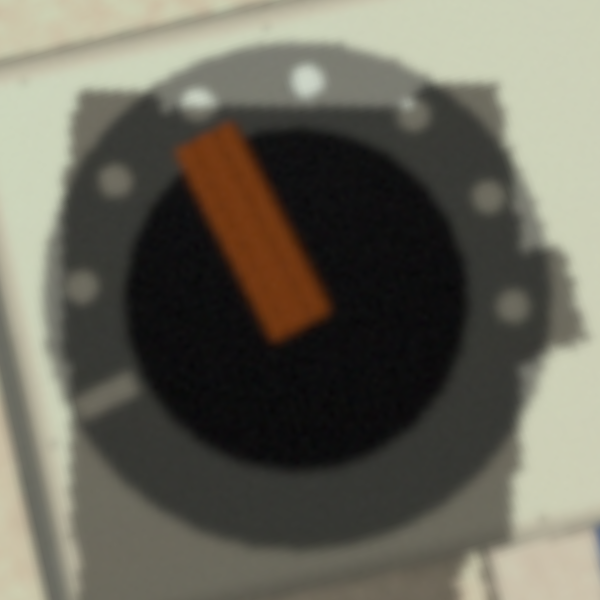

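Request:
{"fn": "carry_out", "kwargs": {"steps": [{"delta_pos": [0.0164, 0.0225, -0.025], "rotation": [0, 0, 3.5], "grip": 0}, {"delta_pos": [0.0164, 0.0225, -0.025], "rotation": [0, 0, 3.5], "grip": 0}, {"delta_pos": [0.0164, 0.0225, -0.025], "rotation": [0, 0, 3.5], "grip": 0}, {"delta_pos": [0, 0, -0.03], "rotation": [0, 0, 0], "grip": 0}, {"delta_pos": [0, 0, -0.02], "rotation": [0, 0, 0], "grip": 0}]}}

```text
time_s: 3.43
tcp_pos: [589.2, 59.0, 185.7]
tcp_rot: [-3.056, -0.727, 0.003]
wrist_force: [-0.0, -0.3, -1.1]
grip_width: 0.0
grip_force: 0.0
```

Request:
{"fn": "carry_out", "kwargs": {"steps": [{"delta_pos": [0, 0, -0.02], "rotation": [0, 0, 0], "grip": 0}, {"delta_pos": [0, 0, -0.015], "rotation": [0, 0, 0], "grip": 0}, {"delta_pos": [0, 0, -0.015], "rotation": [0, 0, 0], "grip": 0}, {"delta_pos": [0, 0, -0.011], "rotation": [0, 0, 0], "grip": 0}, {"delta_pos": [0, 0, 0], "rotation": [0, 0, 0], "grip": 0}]}}

```text
time_s: 3.85
tcp_pos: [588.8, 57.9, 125.6]
tcp_rot: [-3.057, -0.724, 0.004]
wrist_force: [-0.5, 1.0, 0.4]
grip_width: 0.0
grip_force: 0.0
```

Run:
```python
from h import *
s=manip.observe();print(s['time_s'],s['tcp_pos'],s['tcp_rot'],s['wrist_force'])
im,T=wrist();cv2.imwrite('pics/w2.png',im['color'][:,:,::-1])
```

```text
3.85 [588.83590998  57.91863353 125.60033455] [-3.0568369  -0.7238991   0.00412133] [-0.53124453  0.98009677  0.35590856]
```

View pics/w2.png

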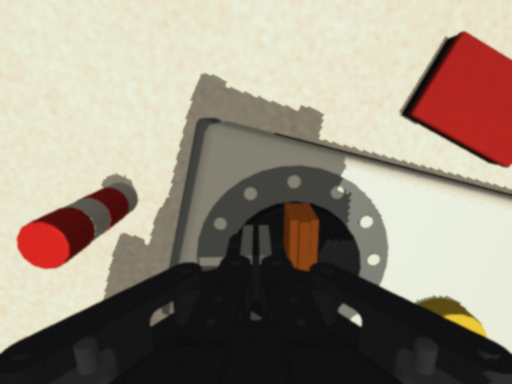

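Run:
```python
import numpy as np
p=lambda t:np.array([577,24])+31*np.array([np.cos(t),np.sin(t)])+21.5*np.array([-np.sin(t),np.cos(t)])
q=np.array([588.8,57.9])
for a in np.arange(26.6,-28,-4):
    n=p(np.radians(a));print(round(a,1),n.round(1),(n-q).round(1));q=n
```

```text
26.6 [595.1  57.1] [ 6.3 -0.8]
22.6 [597.4  55.8] [ 2.3 -1.3]
18.6 [599.5  54.3] [ 2.2 -1.5]
14.6 [601.6  52.6] [ 2.1 -1.6]
10.6 [603.5  50.8] [ 1.9 -1.8]
6.6 [605.3  48.9] [ 1.8 -1.9]
2.6 [607.   46.9] [ 1.7 -2. ]
-1.4 [608.5  44.7] [ 1.5 -2.1]
-5.4 [609.9  42.5] [ 1.4 -2.2]
-9.4 [611.1  40.1] [ 1.2 -2.3]
-13.4 [612.1  37.7] [ 1.  -2.4]
-17.4 [613.   35.2] [ 0.9 -2.5]
-21.4 [613.7  32.7] [ 0.7 -2.5]
-25.4 [614.2  30.1] [ 0.5 -2.6]
```

Request:
{"fn": "carry_out", "kwargs": {"steps": [{"delta_pos": [0.0063, -0.0008, 0], "rotation": [0, 0, 0], "grip": 0}, {"delta_pos": [0.0023, -0.0013, 0], "rotation": [0, 0, -4], "grip": 0}, {"delta_pos": [0.0022, -0.0015, 0], "rotation": [0, 0, -4], "grip": 0}, {"delta_pos": [0.0021, -0.0016, 0], "rotation": [0, 0, -4], "grip": 0}, {"delta_pos": [0.0019, -0.0018, 0], "rotation": [0, 0, -4], "grip": 0}]}}

```text
time_s: 4.32
tcp_pos: [605.0, 52.0, 128.3]
tcp_rot: [-3.128, -0.288, -0.001]
wrist_force: [-1.4, 1.3, -0.0]
grip_width: 0.2
grip_force: 0.8
```

Request:
{"fn": "carry_out", "kwargs": {"steps": [{"delta_pos": [0.0018, -0.0019, 0], "rotation": [0, 0, -4], "grip": 0}, {"delta_pos": [0.0017, -0.002, 0], "rotation": [0, 0, -4], "grip": 0}, {"delta_pos": [0, 0, 0], "rotation": [0, 0, 0], "grip": 0}]}}

```text
time_s: 4.57
tcp_pos: [608.9, 47.5, 128.3]
tcp_rot: [-3.141, -0.068, -0.003]
wrist_force: [0.4, -0.1, 0.3]
grip_width: -0.2
grip_force: 0.0
```

Run:
```python
from h import *
s=manip.observe();print(s['time_s'],s['tcp_pos'],s['tcp_rot'],s['wrist_force'])
im,T=wrist();cv2.imwrite('pics/w3.png',im['color'][:,:,::-1])
for c in('wrist','top','scene'):
    if c!='wrist': manip.get_image(c)
    for r in manip.tip_of(c,'wing_tip')[:2]:
        d=r['xyz']-np.array([577,24,88]);print(c,d.round(1),np.degrees(np.arctan2(d[1],d[0])).round(1),r['conf'])
```

```text
4.5667 [608.91181922  47.49044099 128.32738458] [-3.14075698e+00 -6.79820091e-02 -2.80213416e-03] [ 0.39194948 -0.05827741  0.25279962]
wrist [45.6  1.3 -0.7] 1.6 0.58
top [41.7  3.6  0.4] 4.9 0.5
scene [43.6  4.4 -3.7] 5.8 0.62
```

View pics/w3.png

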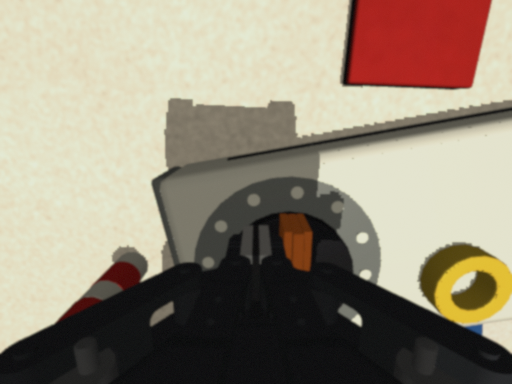

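Request:
{"fn": "carry_out", "kwargs": {"steps": [{"delta_pos": [0.001, -0.0021, 0], "rotation": [0, 0, -4], "grip": 0}, {"delta_pos": [0.0009, -0.0022, 0], "rotation": [0, 0, -4], "grip": 0}, {"delta_pos": [0.0007, -0.0023, 0], "rotation": [0, 0, -4], "grip": 0}, {"delta_pos": [0.0005, -0.0024, 0], "rotation": [0, 0, -4], "grip": 0}, {"delta_pos": [0, 0, 0], "rotation": [0, 0, 0], "grip": 0}]}}

```text
time_s: 5.28
tcp_pos: [611.5, 39.2, 127.5]
tcp_rot: [-3.119, 0.369, -0.001]
wrist_force: [1.1, 0.8, 0.0]
grip_width: 0.2
grip_force: 0.1
```

Request:
{"fn": "carry_out", "kwargs": {"steps": [{"delta_pos": [0.0005, -0.0013, 0], "rotation": [0, 0, -2], "grip": 0}, {"delta_pos": [0, 0, 0], "rotation": [0, 0, 0], "grip": 0}]}}

```text
time_s: 5.45
tcp_pos: [611.7, 37.6, 127.4]
tcp_rot: [-3.113, 0.42, -0.001]
wrist_force: [1.1, 1.6, -0.1]
grip_width: -0.0
grip_force: 0.7
```

Request:
{"fn": "carry_out", "kwargs": {"steps": [{"delta_pos": [0.0005, -0.0013, 0], "rotation": [0, 0, -2], "grip": 0}, {"delta_pos": [0, 0, 0], "rotation": [0, 0, 0], "grip": 0}]}}

```text
time_s: 5.62
tcp_pos: [612.1, 36.0, 127.3]
tcp_rot: [3.105, -0.476, -0.0]
wrist_force: [1.0, 0.7, -0.8]
grip_width: -0.2
grip_force: 0.3
```

Request:
{"fn": "carry_out", "kwargs": {"steps": [{"delta_pos": [0.0004, -0.0013, 0], "rotation": [0, 0, -2], "grip": 0}, {"delta_pos": [0, 0, 0], "rotation": [0, 0, 0], "grip": 0}]}}

```text
time_s: 5.78
tcp_pos: [612.4, 34.6, 127.2]
tcp_rot: [3.096, -0.531, -0.0]
wrist_force: [-0.4, -0.8, -1.0]
grip_width: 0.0
grip_force: 0.1
```

Run:
```python
from h import *
s=manip.observe();print(s['time_s'],s['tcp_pos'],s['tcp_rot'],s['wrist_force'])
im,T=wrist();cv2.imwrite('pics/w4.png',im['color'][:,:,::-1])
for c in('wrist','top','scene'):
    if c!='wrist': manip.get_image(c)
    for r in manip.tip_of(c,'wing_tip')[:2]:
        d=r['xyz']-np.array([577,24,88]);print(c,d.round(1),np.degrees(np.arctan2(d[1],d[0])).round(1),r['conf'])
```

```text
5.7833 [612.39328816  34.6042009  127.23690095] [ 3.09611219e+00 -5.31162433e-01 -2.46556108e-04] [-0.35035784 -0.84066175 -1.01963575]
wrist [ 44.8 -15.3   0.7] -18.9 0.81
scene [ 43.2 -13.9   1.3] -17.8 0.48
```

View pics/w4.png

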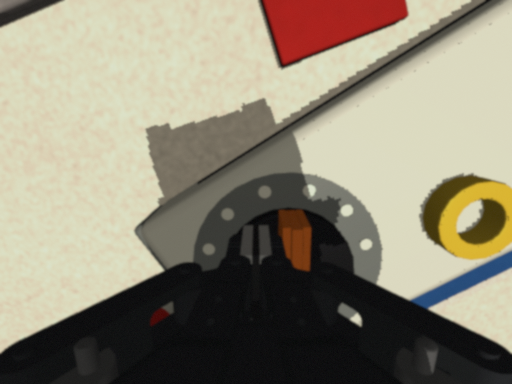

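Request:
{"fn": "carry_out", "kwargs": {"steps": [{"delta_pos": [0.0004, -0.0013, 0], "rotation": [0, 0, -2], "grip": 0}, {"delta_pos": [0, 0, 0], "rotation": [0, 0, 0], "grip": 0}, {"delta_pos": [0, 0, 0], "rotation": [0, 0, 0], "grip": 0}]}}

```text
time_s: 6.33
tcp_pos: [612.9, 33.5, 127.3]
tcp_rot: [3.087, -0.581, 0.0]
wrist_force: [0.2, -0.5, -1.6]
grip_width: 0.2
grip_force: 0.0
```

```bash
cat > w.py <<'E'
from h import *
s=manip.observe();print(s['time_s'],s['tcp_pos'],s['tcp_rot'],s['wrist_force'])
for c in('wrist','top','scene'):
    manip.get_image(c)
    for r in manip.tip_of(c,'wing_tip')[:2]:
        d=r['xyz']-np.array([577,24,88]);print(c,d.round(1),np.degrees(np.arctan2(d[1],d[0])).round(1),r['conf'])
E
python3 w.py
```

```text
6.3333 [612.85019496  33.54111151 127.2597815 ] [ 3.08726293e+00 -5.81415938e-01  8.70769207e-05] [ 0.16629699 -0.46360171 -1.56242337]
wrist [ 44.9 -17.8   0.9] -21.6 0.97
scene [ 39.7 -12.9   0.7] -18.0 0.69
```

Request:
{"fn": "carry_out", "kwargs": {"steps": [{"delta_pos": [0.0003, -0.0013, 0], "rotation": [0, 0, -2], "grip": 0}, {"delta_pos": [0, 0, 0], "rotation": [0, 0, 0], "grip": 0}, {"delta_pos": [0, 0, 0], "rotation": [0, 0, 0], "grip": 0}]}}

```text
time_s: 6.88
tcp_pos: [613.2, 32.3, 127.3]
tcp_rot: [3.077, -0.635, 0.0]
wrist_force: [-0.0, -0.6, 0.2]
grip_width: -0.1
grip_force: 0.0
```

```bash
python3 w.py
python3 - <<'E'
from h import *
a=rect(*wrist(),88,(590,20),60,5);cv2.imwrite('pics/w5.png',a)
E
```

```text
6.8833 [613.16194698  32.25947392 127.26716074] [ 3.07663551e+00 -6.35201186e-01  1.09397413e-04] [-0.04727587 -0.5772484   0.15318582]
wrist [ 43.7 -19.5   4.3] -24.0 0.73
scene [ 38.5 -16.3   3. ] -22.9 0.47
```

View pics/w5.png

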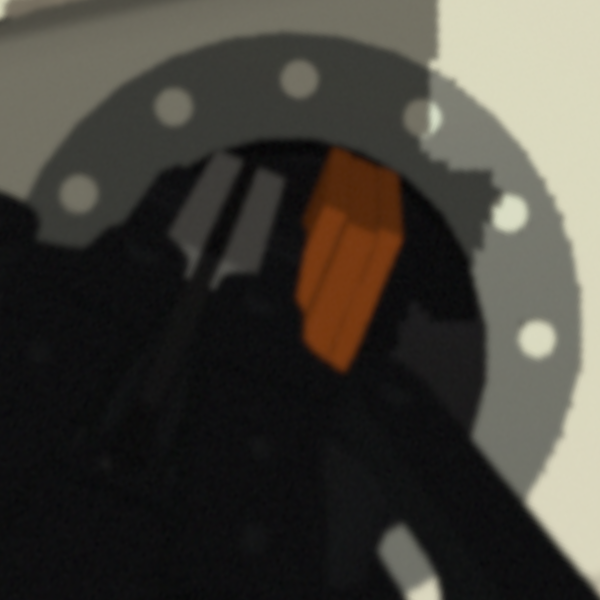

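Request:
{"fn": "carry_out", "kwargs": {"steps": [{"delta_pos": [0.0003, -0.0013, 0], "rotation": [0, 0, -2], "grip": 0}, {"delta_pos": [0.0002, -0.0013, 0], "rotation": [0, 0, -2], "grip": 0}, {"delta_pos": [0, 0, 0], "rotation": [0, 0, 0], "grip": 0}, {"delta_pos": [0, 0, 0], "rotation": [0, 0, 0], "grip": 0}]}}

```text
time_s: 7.57
tcp_pos: [613.6, 29.7, 127.2]
tcp_rot: [3.053, -0.742, 0.0]
wrist_force: [-0.1, -0.5, 0.3]
grip_width: 0.0
grip_force: 0.0
```

```bash
python3 w.py
```

```text
7.5667 [613.6465142   29.65002538 127.23764309] [ 3.05256867e+00 -7.42155558e-01  6.71750061e-05] [-0.10701286 -0.49386677  0.33500222]
wrist [ 43.3 -21.    2.3] -25.9 0.86
top [  26.3 -103.   -83.6] -75.7 0.43
scene [ 39.9 -16.3   0. ] -22.2 0.59
```

```bash
cat > fit.py <<'E'
from h import *
import itertools
def fit(im,T):
    hsv=cv2.cvtColor(im['color'],cv2.COLOR_RGB2HSV)
    m=((hsv[...,0]>5)&(hsv[...,0]<18)&(hsv[...,1]>150)&(hsv[...,2]>50)).astype(np.uint8)
    def proj(P):
        q=(P-T[:3,3])@T[:3,:3];return np.stack([q[:,0]/q[:,2]*im['fx']+im['cx'],q[:,1]/q[:,2]*im['fy']+im['cy']],1)
    c=proj(np.array([[577,24,100.]]))[0];k=np.zeros_like(m);cv2.circle(k,tuple(int(v) for v in c),70,1,-1);m&=k
    best=[]
    for a in range(-50,35,1):
        t=np.radians(a);u=np.array([np.cos(t),np.sin(t),0]);n=np.array([-u[1],u[0],0]);b=0
        for dx,dy in itertools.product((-3,-1.5,0,1.5,3),repeat=2):
            P=np.array([[577+dx,24+dy,z]+r*u+s*n if 0 else np.array([577+dx,24+dy,z])+r*u+s*n for z in(88,117) for r in(-4,44) for s in(-7,7)])
            h=np.zeros_like(m);cv2.fillConvexPoly(h,cv2.convexHull((proj(P)*16).round().astype(np.int32)),1,shift=4)
            b=max(b,((h&m).sum()/max(1,(h|m).sum()),dx,dy)) if b else ((h&m).sum()/max(1,(h|m).sum()),dx,dy)
        best.append((round(float(b[0]),3),a,b[1:]))
    return int(m.sum()),sorted(best,reverse=True)[:4]
if __name__=='__main__':
    print('wrist',fit(*wrist()));print('scene',fit(*fixed('scene')))
E
python3 fit.py
```

```text
wrist (1454, [(0.451, -22, (-1.5, -3)), (0.448, -21, (-3, -3)), (0.447, -23, (0, -3)), (0.444, -24, (-1.5, -1.5))])
scene (2, [(0.011, -9, (-1.5, -3)), (0.011, -10, (-1.5, -3)), (0.011, -11, (-3, -3)), (0.011, -12, (-1.5, -3))])
```

```bash
python3 - <<'E'
s=open('fit.py').read()
s=s.replace("    best=[]\n","    N,L,S,_=cv2.connectedComponentsWithStats(m);i=1+int(np.argmax(S[1:,4]));print(S[1:][S[1:,4]>30].tolist());m=(L==i).astype(np.uint8);print(cv2.minAreaRect(np.argwhere(m)[:,::-1].astype(np.float32)),np.median(im['color'][m>0],0))\n    best=[]\n")
s=s.replace("&(hsv[...,1]>150)&(hsv[...,2]>50)","&(hsv[...,1]>130)&(hsv[...,2]>40)")
open('fit.py','w').write(s)
E
python3 fit.py
python3 - <<'E'
from h import *
im=cv2.imread('pics/w1.png');h=cv2.cvtColor(im,cv2.COLOR_BGR2HSV);print(h[120,238],h[135,242])
a=wrist()[0]['color'][150:350,200:400,::-1]
b=fixed('scene')[0]['color'];
from math import *
im,T=fixed('scene');q=(np.array([577,24,100])-T[:3,3])@T[:3,:3];u,v=int(q[0]/q[2]*im['fx']+im['cx']),int(q[1]/q[2]*im['fy']+im['cy']);print(u,v)
b=im['color'][v-33:v+33,u-33:u+33,::-1]
z=lambda i:cv2.resize(i,(400,400),interpolation=cv2.INTER_CUBIC)
cv2.imwrite('pics/c6.png',np.hstack([z(a),z(b)]))
E
```

```text
[[279, 217, 35, 55, 1497]]
((296.0, 244.0), (54.0, 34.0), 90.0) [111.  53.  16.]
wrist (1497, [(0.456, -22, (-1.5, -3)), (0.455, -21, (-3, -3)), (0.454, -23, (0, -3)), (0.454, -24, (-1.5, -1.5))])
[]
((272.826904296875, 198.86538696289062), (3.9223227500915527, 8.040761947631836), 11.309932708740234) [113.   72.5  53.5]
scene (24, [(0.128, -15, (-1.5, -3)), (0.128, -16, (0, -3)), (0.128, -18, (3, -3)), (0.128, -21, (0, 0))])
[ 12 217 113] [ 11 209 111]
285 193
```

View pics/c6.png

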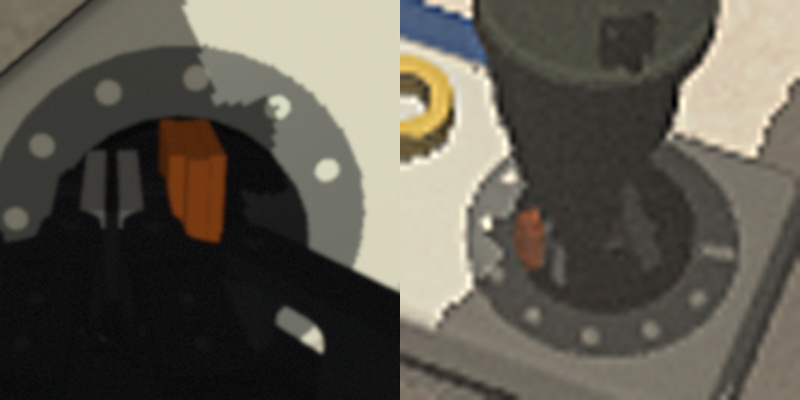

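Request:
{"fn": "carry_out", "kwargs": {"steps": [{"delta_pos": [0.003, 0.006, 0], "rotation": [0, 0, 0], "grip": 0}, {"delta_pos": [0.003, 0.006, 0], "rotation": [0, 0, 0], "grip": 0}, {"delta_pos": [0, 0, 0.03], "rotation": [0, 0, 0], "grip": 0}, {"delta_pos": [-0.02, 0, 0.03], "rotation": [0, 0, 0], "grip": 0}, {"delta_pos": [-0.02, 0, 0.03], "rotation": [0, 0, 0], "grip": 0}]}}

```text
time_s: 8.63
tcp_pos: [579.3, 42.4, 217.8]
tcp_rot: [3.053, -0.74, -0.001]
wrist_force: [-0.5, -0.3, 0.7]
grip_width: 0.0
grip_force: 0.0
```

Request:
{"fn": "carry_out", "kwargs": {"steps": [{"delta_pos": [-0.02, 0, 0.03], "rotation": [0, 0, 0], "grip": 0}, {"delta_pos": [-0.02, 0, 0.03], "rotation": [0, 0, 0], "grip": 0}, {"delta_pos": [0, 0, 0], "rotation": [0, 0, 0], "grip": 0}]}}

```text
time_s: 8.88
tcp_pos: [538.8, 42.3, 282.5]
tcp_rot: [-3.05, 0.74, -0.008]
wrist_force: [0.5, -0.2, 1.5]
grip_width: -0.5
grip_force: 0.0
```

```bash
python3 w.py; python3 fit.py
python3 - <<'E'
from h import *
a=rect(*wrist(),75,(577,24),75,4);cv2.imwrite('pics/w7.png',a)
E
```

```text
8.8833 [538.83780098  42.30574015 282.52370895] [-3.0502943   0.74019838 -0.00843449] [ 0.45183716 -0.18773723  1.54895623]
wrist [ 38.4 -23.2   1.7] -31.1 0.73
scene [ 39.5 -19.3  -0.3] -26.0 0.69
[[246, 97, 17, 52, 825]]
((254.0, 122.5), (15.999998092651367, 50.99999237060547), 0.0) [113.  55.  19.]
wrist (825, [(0.966, -27, (0, 0)), (0.953, -28, (0, 0)), (0.927, -26, (-1.5, 0)), (0.908, -30, (0, 1.5))])
[[271, 190, 17, 10, 52]]
((278.6999816894531, 194.09999084472656), (4.427187919616699, 17.708751678466797), 71.56504821777344) [129.5  82.   59.5]
scene (52, [(0.275, -17, (-3, -3)), (0.275, -20, (1.5, -3)), (0.274, -22, (1.5, -1.5)), (0.272, -21, (1.5, -3))])
```

Run:
```python
from h import *
a=cv2.imread('pics/w7.png');b=cv2.imread('pics/w1r.png')
for nm,g,c in(('w7',a,(577,24)),('w1',b,(576,23))):
    # local-contrast on polar ring r=54
    ax=(577,24);g=g.astype(np.float32).mean(2)
    t=np.radians(np.arange(-80,135,.5));prof=[]
    def samp(r):
        x=ax[0]+r*np.cos(t);y=ax[1]+r*np.sin(t)
        return cv2.remap(g,((c[1]+75-y)*4).astype(np.float32)[None],((c[0]+75-x)*4).astype(np.float32)[None],cv2.INTER_LINEAR)[0]
    p=np.mean([samp(r) for r in(52,53,54,55,56)],0);q=p-np.minimum(np.roll(p,16),np.roll(p,-16))
    for k in range(8):
        a0=117-30*k;w=abs(np.degrees(t)-a0)<7;v=np.clip(p[w]-np.median(p[abs(np.degrees(t)-a0)<14]),0,None)
        print(nm,k,round(float((np.degrees(t)[w]*v).sum()/max(v.sum(),1e-6)),1),round(float(v.max())))
```

```text
w7 0 117.6 48
w7 1 87.5 47
w7 2 57.5 46
w7 3 27.4 83
w7 4 -2.9 83
w7 5 -32.8 82
w7 6 -62.6 83Traceback (most recent call last):
  File "<stdin>", line 13, in <module>
    return umr_maximum(a, axis, None, out, keepdims, initial, where)
ValueError: zero-size array to reduction operation maximum which has no identity
```

View pics/w7.png

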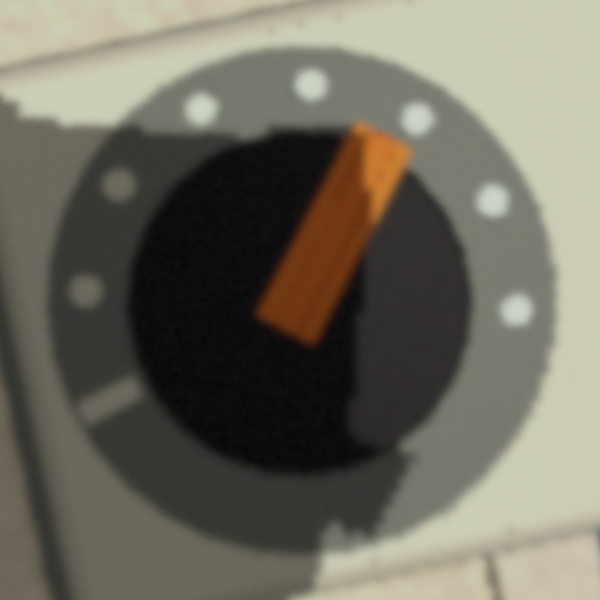

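Request:
{"fn": "carry_out", "kwargs": {"steps": [{"delta_pos": [0, 0, 0], "rotation": [0, 0, 0], "grip": 0}, {"delta_pos": [0, 0, 0], "rotation": [0, 0, 0], "grip": 0}, {"delta_pos": [0, 0, 0], "rotation": [0, 0, 0], "grip": 0}, {"delta_pos": [0, 0, 0], "rotation": [0, 0, 0], "grip": 0}, {"delta_pos": [0, 0, 0], "rotation": [0, 0, 0], "grip": 0}]}}

```text
time_s: 9.75
tcp_pos: [539.6, 41.8, 277.3]
tcp_rot: [-3.053, 0.741, -0.0]
wrist_force: [0.2, -0.5, -0.0]
grip_width: -0.5
grip_force: 0.0
```

```bash
sed -i "s/range(-50,35,1)/np.arange(-45,35,.5)/;s/;print('scene'.*//" fit.py; python3 fit.py
python3 - <<'E'
from h import *
s=manip.observe();print(s['time_s'],s['tcp_pos'])
E
```

```text
[[246, 97, 16, 52, 818]]
((253.5, 122.5), (51.0, 15.0), 90.0) [112.  55.  19.]
wrist (818, [(0.984, np.float64(-28.0), (0, 0)), (0.983, np.float64(-27.0), (0, 0)), (0.983, np.float64(-27.5), (0, 0)), (0.943, np.float64(-28.5), (0, 0))])
9.8 [539.64578895  41.75383012 277.28115906]
```

Request:
{"fn": "carry_out", "kwargs": {"steps": [{"delta_pos": [0.02, -0.0015, -0.02], "rotation": [0, 0, -1.3], "grip": 0}, {"delta_pos": [0.02, -0.0015, -0.03], "rotation": [0, 0, -1.3], "grip": 0}, {"delta_pos": [0.02, -0.0015, -0.03], "rotation": [0, 0, -1.3], "grip": 0}, {"delta_pos": [0.02, -0.0015, -0.03], "rotation": [0, 0, -1.3], "grip": 0}, {"delta_pos": [0, 0, 0], "rotation": [0, 0, 0], "grip": 0}]}}

```text
time_s: 10.22
tcp_pos: [619.7, 35.4, 161.0]
tcp_rot: [3.013, -0.881, -0.01]
wrist_force: [-1.9, -1.1, -1.9]
grip_width: -0.1
grip_force: 0.0
```

Request:
{"fn": "carry_out", "kwargs": {"steps": [{"delta_pos": [0.0, 0.0, -0.017], "rotation": [0, 0, 0], "grip": 0}, {"delta_pos": [0, 0, -0.017], "rotation": [0, 0, 0], "grip": 0}, {"delta_pos": [0, 0, 0], "rotation": [0, 0, 0], "grip": 0}, {"delta_pos": [0, 0, 0], "rotation": [0, 0, 0], "grip": 0}]}}

```text
time_s: 10.55
tcp_pos: [619.5, 35.7, 133.7]
tcp_rot: [3.016, -0.879, -0.001]
wrist_force: [0.2, 0.9, 1.2]
grip_width: -0.2
grip_force: 0.0
```

Request:
{"fn": "carry_out", "kwargs": {"steps": [{"delta_pos": [0.0, 0.0, -0.006], "rotation": [0, 0, 0], "grip": 0}, {"delta_pos": [-0.0015, -0.003, 0], "rotation": [0, 0, 0], "grip": 0}, {"delta_pos": [-0.0015, -0.003, 0], "rotation": [0, 0, 0], "grip": 0}, {"delta_pos": [-0.001, -0.002, 0], "rotation": [0, 0, 0], "grip": 0}, {"delta_pos": [0, 0, 0], "rotation": [0, 0, 0], "grip": 0}]}}

```text
time_s: 10.97
tcp_pos: [615.6, 27.0, 127.8]
tcp_rot: [3.016, -0.88, 0.001]
wrist_force: [0.7, -0.4, -0.3]
grip_width: 0.1
grip_force: 0.0
```

Request:
{"fn": "carry_out", "kwargs": {"steps": [{"delta_pos": [-0.0005, -0.001, 0], "rotation": [0, 0, 0], "grip": 0}, {"delta_pos": [0, 0, 0], "rotation": [0, 0, 0], "grip": 0}, {"delta_pos": [0, 0, 0], "rotation": [0, 0, 0], "grip": 0}]}}

```text
time_s: 11.22
tcp_pos: [615.2, 26.8, 127.3]
tcp_rot: [-3.016, 0.879, -0.0]
wrist_force: [-0.7, 0.2, -0.3]
grip_width: -0.2
grip_force: 0.0
```

Request:
{"fn": "carry_out", "kwargs": {"steps": [{"delta_pos": [-0.0005, -0.001, 0], "rotation": [0, 0, 0], "grip": 0}, {"delta_pos": [0, 0, 0], "rotation": [0, 0, 0], "grip": 0}, {"delta_pos": [0, 0, 0], "rotation": [0, 0, 0], "grip": 0}]}}

```text
time_s: 11.47
tcp_pos: [614.6, 25.8, 127.3]
tcp_rot: [-3.016, 0.879, -0.0]
wrist_force: [0.3, -0.3, 0.3]
grip_width: 0.4
grip_force: 0.0
```

Request:
{"fn": "carry_out", "kwargs": {"steps": [{"delta_pos": [0.003, 0.006, 0], "rotation": [0, 0, 0], "grip": 0}, {"delta_pos": [0.003, 0.006, 0], "rotation": [0, 0, 0], "grip": 0}, {"delta_pos": [0, 0, 0.03], "rotation": [0, 0, 0], "grip": 0}, {"delta_pos": [-0.02, 0, 0.03], "rotation": [0, 0, 0], "grip": 0}, {"delta_pos": [-0.02, 0, 0.03], "rotation": [0, 0, 0], "grip": 0}]}}

```text
time_s: 11.88
tcp_pos: [580.3, 38.5, 217.8]
tcp_rot: [3.016, -0.878, -0.001]
wrist_force: [1.1, -0.1, 1.0]
grip_width: 0.2
grip_force: 0.0
```

Request:
{"fn": "carry_out", "kwargs": {"steps": [{"delta_pos": [-0.02, 0, 0.03], "rotation": [0, 0, 0], "grip": 0}, {"delta_pos": [-0.02, 0, 0.03], "rotation": [0, 0, 0], "grip": 0}, {"delta_pos": [0, 0, 0], "rotation": [0, 0, 0], "grip": 0}, {"delta_pos": [0, 0, 0], "rotation": [0, 0, 0], "grip": 0}]}}

```text
time_s: 12.22
tcp_pos: [540.9, 38.7, 278.9]
tcp_rot: [-3.015, 0.877, -0.004]
wrist_force: [-0.3, 0.4, -0.4]
grip_width: 0.2
grip_force: 0.0
```

```bash
python3 fit.py
python3 - <<'E'
from h import *
s=manip.observe();print(s['time_s'],s['tcp_pos'])
E
```

```text
[[240, 101, 17, 51, 804]]
((248.0, 126.0), (50.0, 16.0), 90.0) [112.  55.  18.]
wrist (804, [(0.949, np.float64(-33.5), (0, 0)), (0.941, np.float64(-33.0), (0, 0)), (0.938, np.float64(-34.0), (0, 0)), (0.933, np.float64(-31.5), (-1.5, 0))])
12.2667 [540.97663884  38.5641152  277.53429976]
```

Request:
{"fn": "carry_out", "kwargs": {"steps": [{"delta_pos": [0.012, -0.0344, 0], "rotation": [0, 0, 0], "grip": 0}, {"delta_pos": [0.012, -0.0344, 0], "rotation": [0, 0, 0], "grip": 0}, {"delta_pos": [0.012, -0.0344, 0], "rotation": [0, 0, 0], "grip": 0}, {"delta_pos": [0.012, -0.0344, 0], "rotation": [0, 0, 0], "grip": 0}, {"delta_pos": [0.012, -0.0344, -0.01], "rotation": [0, 0, 0], "grip": 0}]}}

```text
time_s: 12.68
tcp_pos: [601.8, -135.9, 267.1]
tcp_rot: [-3.016, 0.878, -0.001]
wrist_force: [0.8, -0.0, 0.6]
grip_width: 0.5
grip_force: 0.0
```

Request:
{"fn": "carry_out", "kwargs": {"steps": [{"delta_pos": [0.012, -0.0344, -0.01], "rotation": [0, 0, 0], "grip": 0}, {"delta_pos": [0.012, -0.0344, -0.01], "rotation": [0, 0, 0], "grip": 0}, {"delta_pos": [0, 0, -0.03], "rotation": [0, 0, 0], "grip": 0}, {"delta_pos": [0, 0, -0.03], "rotation": [0, 0, 0], "grip": 0}, {"delta_pos": [0, 0, 0], "rotation": [0, 0, 0], "grip": 0}]}}

```text
time_s: 13.1
tcp_pos: [622.8, -202.4, 180.5]
tcp_rot: [-3.015, 0.88, 0.015]
wrist_force: [0.0, 0.4, -0.4]
grip_width: -0.6
grip_force: 0.0
```

Run:
```python
from h import *
s=manip.observe();print(s['time_s'],s['tcp_pos'],s['tcp_rot'])
for c in('top','wrist'):
    manip.get_image(c)
    for q in('start_top','wing_tip'):print(c,q,[(np.round(r['xyz']).tolist(),round(r['conf'],2)) for r in manip.tip_of(c,q)[:2]])
```

```text
13.1 [ 622.83155239 -202.35966956  180.46555396] [-3.01500126  0.8799175   0.01454531]
top start_top [([611.0, -1.0, 88.0], 0.56)]
top wing_tip [([609.0, -1.0, 88.0], 0.87)]
wrist start_top [([628.0, -199.0, 95.0], 0.88)]
wrist wing_tip []
```

Request:
{"fn": "carry_out", "kwargs": {"steps": [{"delta_pos": [0.003, 0.001, -0.025], "rotation": [0, 0, 0], "grip": 0}, {"delta_pos": [0, 0, -0.02], "rotation": [0, 0, 0], "grip": 0}, {"delta_pos": [0, 0, 0], "rotation": [0, 0, 0], "grip": 0}, {"delta_pos": [0, 0, 0], "rotation": [0, 0, 0], "grip": 0}]}}

```text
time_s: 13.73
tcp_pos: [627.7, -202.0, 143.0]
tcp_rot: [3.016, -0.879, -0.0]
wrist_force: [0.5, -0.5, 1.2]
grip_width: -0.1
grip_force: 0.0
```

Request:
{"fn": "carry_out", "kwargs": {"steps": [{"delta_pos": [-0.001, 0.001, -0.008], "rotation": [0, 0, 0], "grip": 0}, {"delta_pos": [0, 0, -0.008], "rotation": [0, 0, 0], "grip": 0}, {"delta_pos": [0, 0, 0], "rotation": [0, 0, 0], "grip": 0}, {"delta_pos": [0, 0, 0], "rotation": [0, 0, 0], "grip": 0}]}}

```text
time_s: 14.07
tcp_pos: [626.6, -201.1, 126.3]
tcp_rot: [-3.016, 0.879, 0.0]
wrist_force: [-0.5, -0.2, -0.6]
grip_width: 0.1
grip_force: 0.0
```

Request:
{"fn": "carry_out", "kwargs": {"steps": [{"delta_pos": [0, 0, -0.003], "rotation": [0, 0, 0], "grip": 0}, {"delta_pos": [0, 0, -0.003], "rotation": [0, 0, 0], "grip": 0}, {"delta_pos": [0, 0, 0], "rotation": [0, 0, 0], "grip": 0}]}}

```text
time_s: 14.32
tcp_pos: [626.8, -201.1, 120.1]
tcp_rot: [-3.016, 0.879, -0.001]
wrist_force: [0.4, -0.6, 2.9]
grip_width: 0.3
grip_force: 1.3
```

Request:
{"fn": "carry_out", "kwargs": {"steps": [{"delta_pos": [0, 0, -0.002], "rotation": [0, 0, 0], "grip": 0}, {"delta_pos": [0, 0, -0.002], "rotation": [0, 0, 0], "grip": 0}, {"delta_pos": [0, 0, 0], "rotation": [0, 0, 0], "grip": 0}]}}

```text
time_s: 14.57
tcp_pos: [626.8, -201.1, 116.2]
tcp_rot: [-3.016, 0.879, -0.001]
wrist_force: [0.9, 0.6, 4.0]
grip_width: 0.2
grip_force: 2.4
```

Contact is made and the spring is near its bottom; I'll press until the stop shows in the force.

Request:
{"fn": "carry_out", "kwargs": {"steps": [{"delta_pos": [0, 0, -0.001], "rotation": [0, 0, 0], "grip": 0}, {"delta_pos": [0, 0, -0.001], "rotation": [0, 0, 0], "grip": 0}, {"delta_pos": [0, 0, 0], "rotation": [0, 0, 0], "grip": 0}]}}

```text
time_s: 14.82
tcp_pos: [626.9, -201.2, 115.8]
tcp_rot: [-3.016, 0.879, -0.002]
wrist_force: [-6.3, 2.8, 23.4]
grip_width: 0.0
grip_force: 12.0
```

Bottomed out (23 N). Release and go up.

Request:
{"fn": "carry_out", "kwargs": {"steps": [{"delta_pos": [0, 0, 0.01], "rotation": [0, 0, 0], "grip": 0}, {"delta_pos": [0, 0, 0.03], "rotation": [0, 0, 0], "grip": 0}, {"delta_pos": [0, 0, 0.04], "rotation": [0, 0, 0], "grip": 0}, {"delta_pos": [-0.02, 0.03, 0.02], "rotation": [0, 0, 0], "grip": 0}, {"delta_pos": [-0.02, 0.03, 0.02], "rotation": [0, 0, 0], "grip": 0}]}}

```text
time_s: 15.23
tcp_pos: [586.1, -141.5, 235.4]
tcp_rot: [3.015, -0.882, 0.002]
wrist_force: [1.1, 1.3, -0.5]
grip_width: 0.1
grip_force: 0.0
```

Request:
{"fn": "carry_out", "kwargs": {"steps": [{"delta_pos": [-0.02, 0.03, 0.02], "rotation": [0, 0, 0], "grip": 0}, {"delta_pos": [-0.02, 0.03, 0.02], "rotation": [0, 0, 0], "grip": 0}, {"delta_pos": [-0.01, 0.03, 0], "rotation": [0, 0, 0], "grip": 0}, {"delta_pos": [0, 0.02, 0], "rotation": [0, 0, 0], "grip": 0}, {"delta_pos": [0, 0, 0], "rotation": [0, 0, 0], "grip": 0}]}}

```text
time_s: 15.65
tcp_pos: [536.4, -26.5, 274.6]
tcp_rot: [-3.016, 0.871, 0.001]
wrist_force: [1.3, 0.5, 0.2]
grip_width: -0.2
grip_force: 0.0
```

```bash
python3 fit.py
python3 - <<'E'
from h import *
s=manip.observe();print(s['time_s'],s['tcp_pos'],s['wrist_force'])
for c in('scene','top'):
  manip.get_image(c)
  for q in('start_top','wing_tip','tape_roll','glue_stick','paint_jar','ink_pad'):print(c,q,[(np.round(r['xyz']).tolist(),round(r['conf'],2)) for r in manip.tip_of(c,q)[:1]])
E
```

```text
[[182, 132, 23, 51, 1013]]
((193.31324768066406, 157.01168823242188), (50.46403503417969, 20.834348678588867), 86.42366790771484) [102.  49.  15.]
wrist (1013, [(0.964, np.float64(-33.0), (0, 0)), (0.96, np.float64(-33.5), (0, 0)), (0.952, np.float64(-32.5), (0, 0)), (0.951, np.float64(-34.0), (0, 0))])
15.7 [536.5979016  -29.0384734  274.40681083] [ 0.30594172 -0.93834552 -0.74023763]
scene start_top [([626.0, -200.0, 93.0], 0.6)]
scene wing_tip [([611.0, 3.0, 87.0], 0.83)]
scene tape_roll [([596.0, -74.0, 2.0], 0.7)]
scene glue_stick [([529.0, 165.0, -2.0], 0.62)]
scene paint_jar [([668.0, -325.0, -2.0], 0.87)]
scene ink_pad [([742.0, -70.0, -1.0], 0.97)]
top start_top [([625.0, -199.0, 100.0], 0.42)]
top wing_tip []
top tape_roll []
top glue_stick [([626.0, -200.0, 98.0], 0.66)]
top paint_jar [([672.0, -322.0, 4.0], 0.83)]
top ink_pad [([736.0, -65.0, -2.0], 0.59)]
```

```bash
python3 -c "
from bench import manip
print(manip.sign_off())"
```

```text
the job is handed in; nothing more can be done
None
```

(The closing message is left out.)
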